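# Open the dial padlock on the silver stock box and hold it up

## Robot

A 6-joint arm with a two-finger parallel gripper is mounted at the origin on the work surface. World frame = base frame: x ahead of the robot, y to its left, z up, the work surface at z = 0. Lengths are in mm, angles in rad, forces in N, time in s.
With the tool pointing down it reaches from about 275 to 750 mm from the base axis. Payload 10.2 kg.
Tool frame: the origin (TCP) lies at the very end of the fingers, on their centre line; the grasp point (between the pads) lies 19 mm behind it; z points along the fingers, y is the line along which they close (so a half turn about z gives the same grasp; the last joint's range is limited). The gripper opens to 85 mm and grips with 20 to 120 N. Pads are 22 mm wide; open, the fingers measure 114 mm over their backs; the gripper's body (76 mm by 85 mm) begins 54 mm behind the grasp point. The pads swing forward as they close: fully open they stand 13 mm farther back than shut.
Start: joints at [0.878, 0.313, 1.498, -0, 1.331, -0.223], TCP at [237.685, 468.121, 203.094] pointing down, gripper open.
Joint ranges: [-2.94, 2.94], [-0.97, 2.17], [0.19, 2.56], [-1.23, 4.37], [0.02, 3.11], [-2.88, 2.88]. Speed limits (rad/s): [2.39, 2.39, 3.01, 3.14, 3.14, 3.14].

## Interface

Orientations are given as a unit quaternion [w, x, y, z].
In Python, from rig import ctrl gives the robot as it stands.
- The arm moves only by the tool step_arm, never from a script. Its argument "increments" is a list of rows, each a list of 3 entries, a list of its own where there are three numbers: the shift along the tool's x, y, z in cm, then the turn, a rotation vector about the tool's x, y, z in degrees, then the opening in per cent of the stroke, from 0 (shut) to 100 (fully open). A call has 1 to 8 rows; each row is the pose to reach, as a shift and turn from the pose commanded when the call began, along the tool's axes at that moment; what a row does not reach only later rows make up. A row lasts 1/8 s, in which the tool goes at most 62.5 mm and 10.7 degrees, less where a joint would pass 70% of its speed; a pose out of reach is approached as far as the arm can. A call with a gripper value outside its range is refused whole. The fingers move at their own pace and stop on an object; "squeeze" is the grip in N (left out, the last holds). Time passes only in rows, so rows that repeat a pose let the fingers close. It gives the time, the measured TCP pose, the force, the opening and the grip force at its end, in the units of the state.
- ctrl.sense(): the state, without advancing time (a new reading comes with each control period).
- ctrl.capture(name): name is "side" or "top" or "wrist"; returns a dict with "img" (400x640x3 uint8, red, green, blue), "fx", "fy", "cx", "cy" (pixels), "extrinsics" (4x4, takes a point from camera to world coordinates). Camera axes: x right, y down, z forward; pixel columns grow to the right and rows downward; lengths in mm; the calibration is good to about 2 mm. A picture is of the moment at which its call begins. There is no depth.
- ctrl.finish_job(): hands the job in; it is judged then, once.
The state is a dict: "time_s": time; "joints": joint angles; "dq": joint speeds; "tau": joint torques, N m; "eef_pos": TCP position; "ee_rot": TCP orientation; "force": force on the tool from outside, world axes, zero at the start; "wrist_torque": the same for the moment, N m; "grip_width": opening from 0.0 (shut) to 1.0 (fully open); "grip_force": force on a finger pad.
Only numpy, scipy, OpenCV 4.12 (cv2) and the standard library are available. Lean on these libraries where they do the work, as an engineer would, in place of code of your own. Each camera call takes 0.05 s, during which the arm holds its last target. There are 200 camera calls.

## Task

The jeweller's stock box is shut by a dial padlock lying on its hasp with the shackle through the staple, and only the last number of the combination is left to dial. Turn the dial clockwise, feeling the notches click by, until the white pointer line clicks in at the index mark on the shackle side, without running a whole click past it; then draw the lock's body back so the shackle pulls open, work the short leg out of the staple, and lift the lock off. Finish while still holding the open lock, level and dial up, at least a hand's breadth (about 100 mm) above the box's lid, with the other things on the bench and lid left where they are.

Things in the scene. Friction and masses are not known exactly. Their poses are not given: they have to be found in the camera images.
- stock_box: Grey sheet-steel stock box bolted to the bench, 240 (x) x 300 (y) mm, flat top 85 mm above the bench; origin: centre of its underside. A bright steel hasp strap, 2.5 mm thick, 44 mm wide, lies on the top along box x at y = 0, from box x = -88 to +46 mm; its hinge knuckle (7 mm high) is at box x = -91 mm.
- staple (a point): Centre of the opening of the steel staple standing up through the strap, at box x 30, y 14 mm, 13.5 mm above the top. An inverted U of 5 mm round bar in the box's y-z plane: opening 15 mm wide along box y, from the strap to 20 mm above the box's top; the bar's top is 25 mm above it. The short shackle leg passes through it along box x. Axes as the box's.
- padlock: Steel dial padlock, about 0.3 kg, loose, flat on the strap, dial up, shackle towards box +x, nearly parallel to the box. Case 52 (x) x 48 (y) x 22 (z) mm with flat parallel sides; origin: centre of the case's underside; x towards the shackle, z up. Index mark: small black bar on the case's top at the +x edge, y = 0. At the start the staple is at padlock x of about 44, y of about 14 mm.
- dial_grip (a point): On the dial's axis at half height of its round knurled knob: padlock z = 32 mm. Black knob 24 mm across, from padlock z = 25 to 40 mm, on a black dial plate 40 mm across and 3 mm thick that lies on the case. Axes as the padlock's.
- dial_mark (a point): Outer end of the white pointer line, 18 mm from the dial's axis on the dial plate (the line goes on over the knob's top to its middle); turns with the dial.
- shackle_crown (a point): Middle of the shackle's crown. Shackle: 7 mm round bar at padlock z = 11 mm, legs along padlock x at y = -14 (long, captive) and y = +14 mm (short, through the staple). Shut: crown at padlock x = 53.5 mm, 24 mm clear between case and crown, the short leg's tip 5 mm inside the case. When the case is pulled in its -x, the crown catches on the staple.
- dial (a joint): Dial angle, rad: 0 with the pointer line at the index mark (the open notch), positive anticlockwise from it, seen from above. Starts at 1.05 to 2.6; turn it clockwise, down to 0. Ten click notches, every 0.628 rad, hold it with about 0.02 N m; let go, it settles in the nearest. The shackle is freed only within about 0.13 rad of 0. The lock's case is held only by its weight and the staple.
- shackle (a joint): How far the shackle is drawn out, m: 0 shut, 0.017 fully out. Blocked unless the dial is at 0; then it slides against about 3 N of friction and stays as left. Fully out, the staple touching the crown is at padlock x = 64.5 mm, and the short leg's tip is 12 mm clear of the case (gap at padlock x 26 to 38 mm): with the staple in mid-gap, at padlock x = 32 mm, the lock lifts straight up and off.
- bench_block: Bystander: square steel bench block on a rubber foot, 76 x 76 x 30 mm, on the bench to the box's +y side; origin at the centre of its underside.
- hammer: Bystander: hammer with wooden handle, 260 mm long, lying roughly along the box's x on the bench to the box's -y side; origin under its middle.
- flux_jar: Bystander: white jar with metal cap, 54 mm across, 62 mm high, on the bench to the box's +y side; origin at the centre of its underside.
- ring_tin: Bystander: round aluminium tin, 46 mm across, 18 mm high, on the box's lid at the far -y corner; origin at the centre of its underside.
Things that resemble listed ones, but are neither listed nor needed, are in the scene too. Leave any orange look-alike of the padlock alone.

How it is judged:
By the outcome, as a careful person would: the job done as asked, in the order asked, and still so for the second after the job is handed in, while the arm keeps its last pose, push and grip.
It also fails if it takes over 72 s, if anything falls off the work surface, if the arm or the gripper's body presses on something with over 40 N, if the wrist force passes 120 N, or if a joint passes its speed limit or range.

## Working session

There is one attempt and no reset: what is moved stays moved. The work goes in short steps, Python scripts to look and compute and a tool call to move; the robot and the scene stay as the last step left them, time stands still between calls to the robot, and variables do not carry over. Pictures are saved under pics/ and viewed, at most 10 in all, crops included, and the job is handed in when it is done.

Besides the shell and the picture viewer there is one more tool, called after "Emit:" in YAML: its name, and indented under it one key for each argument. step_arm: Moves the arm, as the interface text tells. Its arguments: {"type":"object","properties":{"increments":{"type":"array"},"squeeze":{"type":"number"}},"required":["increments"]}

```bash
mkdir -p pics; ls; python3 - <<'E'
from rig import ctrl
import cv2
s=ctrl.sense();print(s)
for n in ("top","side","wrist"):
    c=ctrl.capture(n);cv2.imwrite(f"pics/{n}0.png",c["img"][:,:,::-1]);print(n,c["fx"],c["cx"],c["cy"],c["extrinsics"])
E
```

```text
pics
{'time_s': 0.0, 'joints': array([ 8.77591085e-01,  3.13468758e-01,  1.49847899e+00, -2.10308539e-05,
        1.33100046e+00, -2.23391563e-01]), 'dq': array([-0.00063591,  0.00023679, -0.00153707, -0.0013482 ,  0.00026418,
        0.00083344]), 'tau': array([ 1.52874563e-04, -4.12277377e+01, -2.59741241e+01, -2.88114388e-04,
        4.29515829e-03, -4.72315733e-06]), 'eef_pos': array([237.48650288, 467.86615899, 202.50973356]), 'ee_rot': array([-2.90704468e-04,  2.32749895e-01,  9.72536388e-01, -6.12352199e-04]), 'force': array([ 0.05352121,  0.19347512, -1.29199574]), 'wrist_torque': array([ 0.0603255 , -0.01056764, -0.07029373]), 'grip_force': 0.0, 'grip_width': 1.0006537613586488}
top 417.26484521498116 316.7936950700992 203.08540298435426 [[-1.70961782e-02 -9.80588281e-01  1.95331371e-01  2.95348024e+02]
 [-9.99663832e-01  1.29550324e-02 -2.24586454e-02  7.05050453e+01]
 [ 1.94921602e-02 -1.95649664e-01 -9.80480119e-01  1.20770206e+03]
 [ 0.00000000e+00  0.00000000e+00  0.00000000e+00  1.00000000e+00]]
side 407.52130968086556 317.830930821409 198.86004209386314 [[ 9.94689748e-01 -7.36649052e-02  7.18734100e-02  4.64381268e+02]
 [-1.00958954e-01 -5.62757429e-01  8.20433645e-01 -7.42321835e+02]
 [-1.99898713e-02 -8.23333200e-01 -5.67206177e-01  6.43651127e+02]
 [ 0.00000000e+00  0.00000000e+00  0.00000000e+00  1.00000000e+00]]
wrist 313.0097924830007 318.9096122873592 196.88175182605906 [[ 4.53500693e-01  8.56223843e-01  2.47422417e-01  1.74160115e+02]
 [ 8.91255234e-01 -4.35329447e-01 -1.27092016e-01  4.99590251e+02]
 [-1.10895022e-03  2.78152841e-01 -9.60536187e-01  3.73186111e+02]
 [ 0.00000000e+00  0.00000000e+00  0.00000000e+00  1.00000000e+00]]
```

View pics/top0.png

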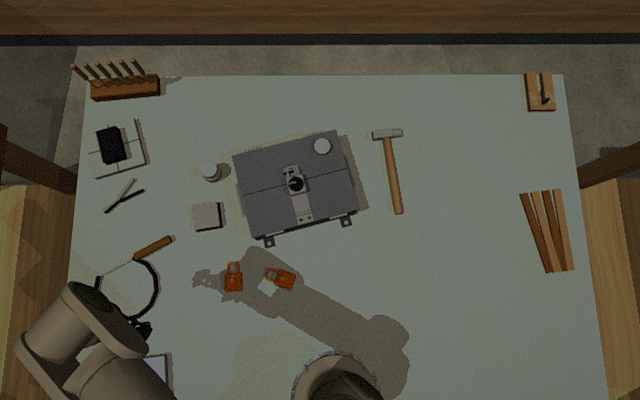

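View pics/side0.png

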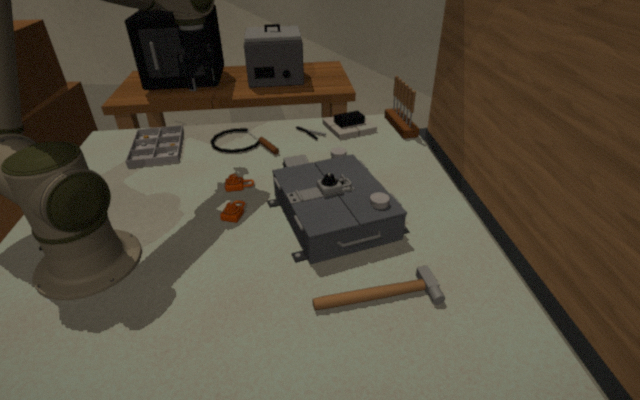

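Top view: box centred about (295,183), the padlock with its black knob at (296,184), shackle toward image up; strap end at (304,220). Both orange look-alikes are at (233,277) and (280,278). The side view shows the same.

```bash
cat > h.py <<'E'
import numpy as np, cv2
from rig import ctrl
from scipy.spatial.transform import Rotation as R
def plane(c,uv,z):
    E=c["extrinsics"];d=E[:3,:3]@[(uv[0]-c["cx"])/c["fx"],(uv[1]-c["cy"])/c["fy"],1.]
    return E[:3,3]+d*(z-E[2,3])/d[2]
def rot(s=None):
    s=s or ctrl.sense();w,x,y,z=s["ee_rot"];return R.from_quat([x,y,z,w])
def togo(p,yaw,s=None):
    """tool-axes shift (cm) & turn (deg) to TCP p, tool y axis at world angle yaw (deg), pointing down"""
    s=s or ctrl.sense();r=rot(s);a=np.radians(yaw)
    y=np.array([np.cos(a),np.sin(a),0]);z=np.array([0,0,-1.]);M=np.c_[np.cross(y,z),y,z]
    return np.round(r.inv().apply(np.array(p)-s["eef_pos"])/10,2),np.round((r.inv()*R.from_matrix(M)).as_rotvec(degrees=True),1)
def snap(n,f):
    c=ctrl.capture(n);cv2.imwrite(f"pics/{f}.png",c["img"][:,:,::-1]);return c
E
python3 - <<'E'
from h import *
c=ctrl.capture("top");g=cv2.cvtColor(c["img"],cv2.COLOR_RGB2GRAY)
hs=cv2.cvtColor(c["img"],cv2.COLOR_RGB2HSV)
for n,uv,z in [("tl",(233,156),85),("tr",(335,131),85),("br",(357,209),85),("bl",(250,236),85),("knob",(296,184),125),("strapend",(304,221),90)]:
    print(n,plane(c,uv,z).round())
s=ctrl.sense();print(rot(s).as_matrix().round(3))
E
```

```text
tl [656. 277.  85.]
tr [727. -11.  85.]
br [501. -65.  85.]
bl [431. 226.  85.]
knob [564. 100. 125.]
strapend [469.  80.  90.]
[[-0.892  0.453 -0.   ]
 [ 0.453  0.892 -0.001]
 [ 0.    -0.001 -1.   ]]
```

```bash
python3 - <<'E'
from h import *
print(togo((550,97,205),103))
E
```

```text
(array([-44.65, -18.94,  -0.21]), array([ -0. ,  -0. , -39.9]))
```

View pics/wrist0.png

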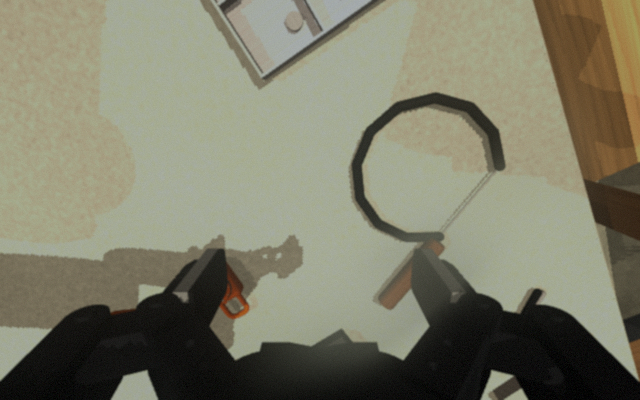

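Wrist view: fingers in the lower part, tips at (215,255) and (425,255); image up is tool +x. I'll park the TCP a little to the shackle side of the lock so it appears clear of the fingers.

Emit:
step_arm:
  increments:
    - [[-5.5,-2,0],[0,0,-5],100]
    - [[-11,-4,0],[0,0,-10],100]
    - [[-17,-7,0],[0,0,-15],100]
    - [[-23,-10,0],[0,0,-20],100]
    - [[-29,-12,0],[0,0,-25],100]
    - [[-35,-14,0],[0,0,-30],100]
    - [[-41,-16,0],[0,0,-35],100]
    - [[-48,-20,0],[0,0,-40],100]

```text
time_s: 1.2
eef_pos: [559.7, 94.9, 202.8]
ee_rot: [-0.0, -0.115, 0.993, 0.0]
force: [0.7, 0.7, -0.3]
grip_width: 0.996
grip_force: 0.0
```

Emit:
step_arm:
  increments:
    - [[0,0,0],[0,0,0],100]

```text
time_s: 1.32
eef_pos: [559.9, 93.1, 202.1]
ee_rot: [-0.001, -0.112, 0.994, -0.0]
force: [0.3, 0.7, 0.7]
grip_width: 0.998
grip_force: 0.0
```

```bash
python3 - <<'E'
from h import *
c=snap("wrist","w1");s=ctrl.sense();print(s["eef_pos"],s["time_s"],s["joints"])
im=cv2.imread("pics/w1.png")
E
```

```text
[558.885521    95.11241021 202.37817401] 1.375 [-3.80810464e-02  4.07075940e-01  1.36702869e+00  7.65342740e-05
  1.36872688e+00 -1.83428972e+00]
```

View pics/w1.png

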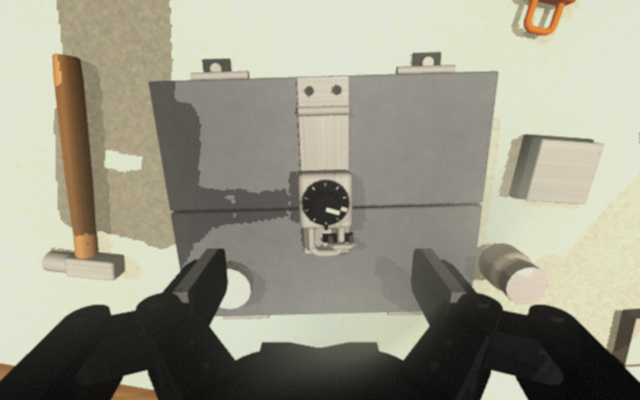

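Wrist view: lock at (326,203), shackle toward image bottom with the staple at about (340,236), pointer seemingly near (335,210). Enlarge it.

```bash
python3 - <<'E'
import cv2
im=cv2.imread("pics/w1.png")[162:262,270:390]
cv2.imwrite("pics/w1c.png",cv2.resize(im,None,fx=6,fy=6,interpolation=cv2.INTER_CUBIC))
E
```

```text
(no output)
```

View pics/w1c.png

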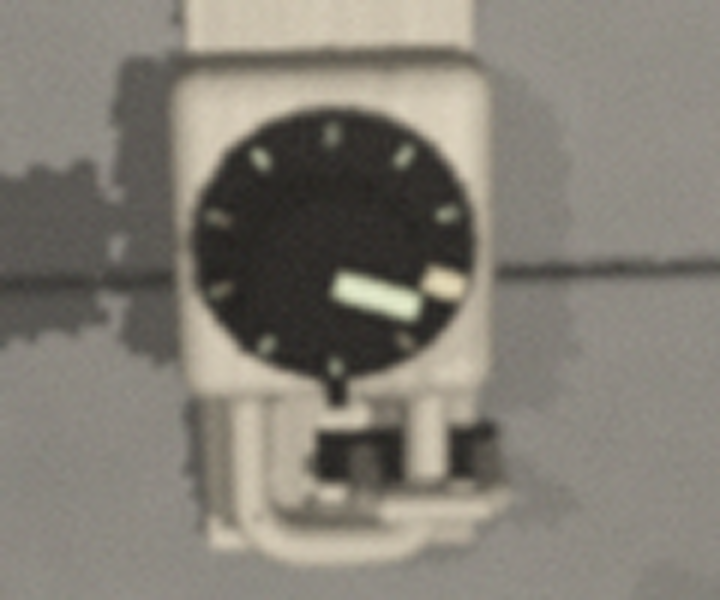

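```bash
python3 - <<'E'
from h import *
c=ctrl.capture("wrist")
f=lambda u,v,z: plane(c,(270+(u+.5)/6-.5,162+(v+.5)/6-.5),z)
P=f(334,240,112.5);K=f(337,288,127.5);I=f(337,392,109.5);M=f(443,284,112.5)
corn=[f(180,72,109.5),f(485,72,109.5),f(490,390,109.5),f(188,390,109.5)]
cc=np.mean(corn,0);print("plate",P,"knobtop",K,"idx",I,"mark",M,"case",cc,"\n",np.round(corn,1))
an=lambda d:np.degrees(np.arctan2(d[1],d[0]))
print("idx dir",an(I-P),"mark dir",an(M-P),"edges",an(corn[2]-corn[1]),an(corn[3]-corn[0]),an(corn[1]-corn[0])-90,an(corn[2]-corn[3])-90)
g=[plane(c,p,85) for p in ((150,83),(497,72),(482,204),(172,211))];print("box yaw",an(g[1]-g[0])-90,an(g[2]-g[3])-90)
print(togo((P[0],P[1],200),103))
E
```

```text
plate [565.95842398 101.98262381 112.5       ] knobtop [568.20522972 102.61755918 127.5       ] idx [589.97873231 108.135494   109.5       ] mark [568.96020928 119.03402874 112.5       ] case [566.01530269 102.3365354  109.5       ] 
 [[547.3  75.1 109.5]
 [537.6 117.6 109.5]
 [584.6 130.5 109.5]
 [594.6  86.2 109.5]]
idx dir 14.36755472028252 mark dir 80.01576534353023 edges 15.34524612544259 13.294748125374879 12.849580784287525 12.838689728181393
box yaw 14.569490049535489 14.20268000468839
(array([-0.87,  0.38,  0.27]), array([ 0., -0.,  0.]))
```

Lock axis at about (566.5,102.3), yaw about 14°, pointer at about 72° (2 notches) anticlockwise of the index. Now go over the knob.

Emit:
step_arm:
  increments:
    - [[-0.9,0.5,2],[0,0,0],70]
    - [[-0.9,0.5,4],[0,0,0],70]
    - [[-0.9,0.5,6],[0,0,0],70]
    - [[-0.9,0.5,6.5],[0,0,0],70]
    - [[-0.9,0.5,6.5],[0,0,0],70]

```text
time_s: 2.05
eef_pos: [565.9, 104.2, 137.9]
ee_rot: [-0.0, -0.114, 0.993, 0.0]
force: [0.1, 0.3, 0.1]
grip_width: 0.699
grip_force: 0.0
```

```bash
python3 - <<'E'
from h import *
p=[]
for i in range(6):
    p.append(ctrl.sense()["eef_pos"]); c=ctrl.capture("wrist")
print(np.round(p,1),np.mean(p,0));cv2.imwrite("pics/w2.png",c["img"][100:400,160:480,::-1])
print(togo((566.5,102.3,115),103)[1])
E
```

```text
[[565.9 104.2 137.9]
 [566.3 104.  138.5]
 [566.4 103.8 138.7]
 [566.4 103.7 138.8]
 [566.4 103.6 138.7]
 [566.4 103.5 138.7]] [566.2966474  103.81139291 138.54115335]
[-0.   0.   0.1]
```

View pics/w2.png

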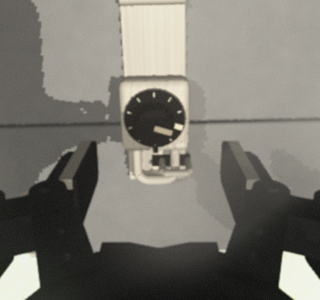

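```bash
python3 - <<'E'
from h import *
c=ctrl.capture("wrist");g=cv2.cvtColor(c["img"],cv2.COLOR_RGB2GRAY)[150:280,260:370]
m=(g<70).astype(np.uint8);m=cv2.morphologyEx(m,cv2.MORPH_CLOSE,np.ones((5,5)));m=cv2.morphologyEx(m,cv2.MORPH_OPEN,cv2.getStructuringElement(2,(17,17)))
n,l,st,ce=cv2.connectedComponentsWithStats(m);print(st,ce)
i=1+np.argmax(st[1:,4]);u,v=ce[i]+[260,150];print(plane(c,(u,v),112.5),plane(c,(u,v),116))
k=c["extrinsics"];q=k[:3,:3].T@(ctrl.sense()["eef_pos"]-k[:3,3]);print(q[:2]/q[2]*c["fx"]+[c["cx"],c["cy"]])
E
```

```text
[[    0     0   110   130 12161]
 [   25    40    58    56  2139]] [[55.11635556 64.45999507]
 [50.99579243 64.72744273]]
[565.77853805  97.45311113 112.5       ] [564.55098741  97.26376369 116.        ]
[319.69009611 232.40351064]
```

The lock is centred around (315,218) px, the TCP axis about 2 mm to its +y. Correct by that, descend, and close on the knob.

Emit:
step_arm:
  increments:
    - [[0,-0.2,1.2],[0,0,0],60]
    - [[0,-0.2,2.0],[0,0,0],50]
    - [[0,-0.2,2.3],[0,0,0],40]
    - [[0,-0.2,2.3],[0,0,0],20]
    - [[0,-0.2,2.3],[0,0,0],0]
    - [[0,-0.2,2.3],[0,0,0],0]
    - [[0,-0.2,2.3],[0,0,0],0]
  squeeze: 25

```text
time_s: 3.28
eef_pos: [566.6, 101.5, 115.2]
ee_rot: [0.0, -0.114, 0.993, -0.0]
force: [0.8, -0.5, -0.2]
grip_width: 0.0
grip_force: 0.0
```

Closed on nothing; look.

```bash
python3 - <<'E'
from h import *
c=ctrl.capture("wrist");d=ctrl.capture("side")
a=cv2.resize(c["img"][140:300,220:420],None,fx=3,fy=3);b=cv2.resize(d["img"][140:220,280:400],(600,400)) 
cv2.imwrite("pics/w3.png",np.vstack([cv2.resize(a,(450,360)),cv2.resize(b,(450,240))])[:600,:,::-1])
print(ctrl.sense()["grip_width"])
E
```

```text
0.0004755671254519615
```

View pics/w3.png

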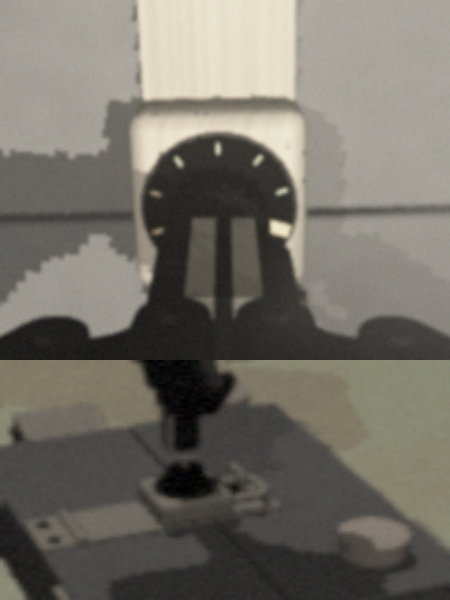

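```bash
python3 - <<'E'
from h import *
def proj(c,p):
    k=c["extrinsics"];q=k[:3,:3].T@(np.array(p)-k[:3,3]);return (q[:2]/q[2]*c["fx"]+[c["cx"],c["cy"]]).round(1)
d=ctrl.capture("side");w=ctrl.capture("wrist")
for p in [(566.6,101.5,115),(566.6,101.5,127.5),(566.6,101.5,109.5)]: print(p,proj(d,p),proj(w,p))
def prox(c,uv): return plane(c,uv,112.5)
print("plate from wrist",plane(w,(317.8,232),112.5))
b=cv2.resize(d["img"][140:210,290:375],None,fx=9,fy=8,interpolation=cv2.INTER_CUBIC)
b=cv2.convertScaleAbs(b,alpha=1.8,beta=20);cv2.imwrite("pics/s3.png",b[:,:,::-1])
E
```

```text
(566.6, 101.5, 115) [328.9 179.6] [319.7 232.5]
(566.6, 101.5, 127.5) [328.8 175.3] [319.8 241.3]
(566.6, 101.5, 109.5) [328.9 181.5] [319.7 229. ]
plate from wrist [567.56177048 100.54302972 112.5       ]
```

View pics/s3.png

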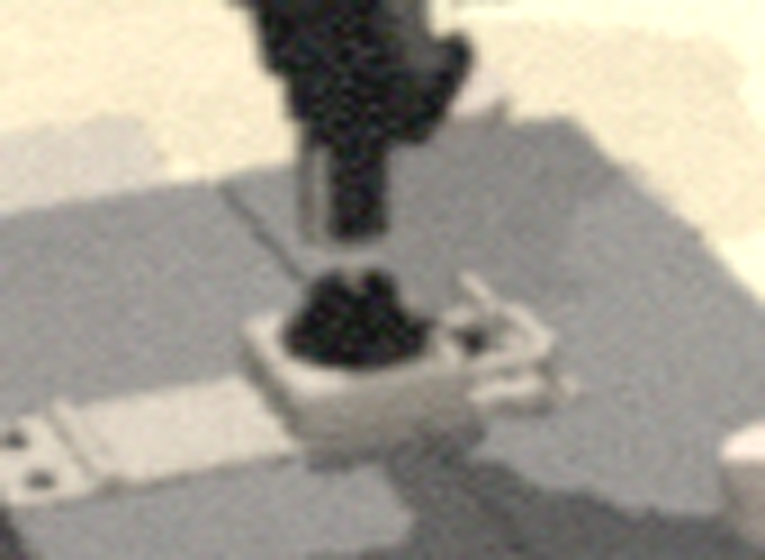

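Side view shows the closed fingertips about 25–30 mm above where the TCP figure puts them, hovering over the undisturbed knob (348,280 in the crop). Wrist view agrees. Open and go down in guarded steps.

Emit:
step_arm:
  increments:
    - [[-0.1,-0.1,0],[0,0,0],50]
    - [[-0.1,-0.1,0],[0,0,0],50]
    - [[-0.1,-0.1,0],[0,0,0],50]
    - [[-0.1,-0.1,0.7],[0,0,0],50]
    - [[-0.1,-0.1,1.4],[0,0,0],50]
    - [[-0.1,-0.1,1.4],[0,0,0],50]

```text
time_s: 4.22
eef_pos: [567.3, 100.8, 100.2]
ee_rot: [-0.001, -0.114, 0.993, 0.0]
force: [0.6, 0.2, -0.4]
grip_width: 0.499
grip_force: 0.0
```

```bash
python3 - <<'E'
from h import *
d=ctrl.capture("side");w=ctrl.capture("wrist")
b=cv2.resize(d["img"][140:210,290:375],None,fx=6,fy=5,interpolation=cv2.INTER_CUBIC)
b=cv2.convertScaleAbs(b,alpha=1.8,beta=20)
a=cv2.resize(w["img"][160:320,200:440],(720,480))
cv2.imwrite("pics/s4.png",cv2.resize(np.hstack([cv2.resize(a,(510,350)),b]),(800,300))[:,:,::-1]);print(ctrl.sense()["eef_pos"],ctrl.sense()["force"])
E
```

```text
[567.79493682 100.72091253 101.03612791] [-0.0891461   0.23009743 -0.74099243]
```

View pics/s4.png

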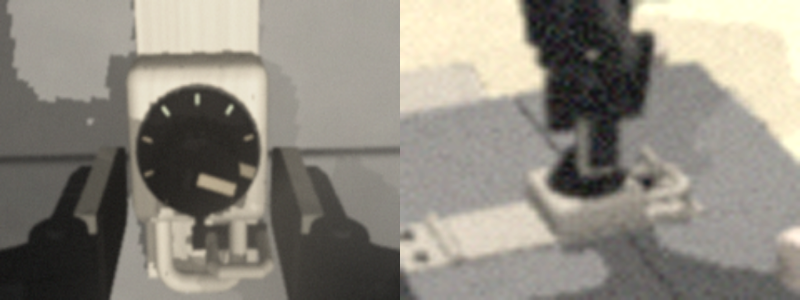

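Fingers straddle the knob and are well centred (pads at x≈125 and 272, knob centre ≈200); tips still near the knob's top. Lower 13 mm more, then close.

Emit:
step_arm:
  increments:
    - [[0,0,0.7],[0,0,0],50]
    - [[0,0,1.3],[0,0,0],50]
    - [[0,0,1.3],[0,0,0],40]
    - [[0,0,1.3],[0,0,0],20]
    - [[0,0,1.3],[0,0,0],10]
    - [[0,0,1.3],[0,0,0],10]
    - [[0,0,1.3],[0,0,0],10]
  squeeze: 25

```text
time_s: 5.2
eef_pos: [567.8, 100.7, 88.2]
ee_rot: [0.0, -0.114, 0.993, -0.0]
force: [0.3, -0.9, 0.6]
grip_width: 0.264
grip_force: 24.7
```

Gripped (22 mm). Turn clockwise 72° (positive about the downward tool z).

Emit:
step_arm:
  increments:
    - [[0,0,0],[0,0,9],10]
    - [[0,0,0],[0,0,18],10]
    - [[0,0,0],[0,0,27],10]
    - [[0,0,0],[0,0,36],10]
    - [[0,0,0],[0,0,45],10]
    - [[0,0,0],[0,0,54],10]
    - [[0,0,0],[0,0,63],10]
    - [[0,0,0],[0,0,71],10]

```text
time_s: 6.2
eef_pos: [567.9, 101.2, 88.2]
ee_rot: [0.0, 0.486, 0.874, 0.0]
force: [0.7, 1.2, -0.6]
grip_width: 0.264
grip_force: 24.7
```

Emit:
step_arm:
  increments:
    - [[0,0,0],[0,0,0],10]
    - [[0,0,0],[0,0,0],10]
    - [[0,0,0],[0,0,0],50]
    - [[0,0,0],[0,0,0],50]
    - [[0,0,0],[0,0,0],50]
    - [[0,0,-2.5],[0,0,0],55]
    - [[0,0,-5],[0,0,0],60]
    - [[0,0,-5],[0,0,0],60]

```text
time_s: 7.2
eef_pos: [568.6, 100.7, 139.6]
ee_rot: [0.002, 0.484, 0.875, 0.001]
force: [0.0, 0.1, -0.7]
grip_width: 0.596
grip_force: 0.0
```

```bash
python3 - <<'E'
from h import *
c=ctrl.capture("wrist");s=ctrl.sense();print(s["eef_pos"],s["ee_rot"],s["joints"][5])
k=c["extrinsics"];q=k[:3,:3].T@(np.array([567.5,100.8,112.5])-k[:3,3]);u=(q[:2]/q[2]*c["fx"]+[c["cx"],c["cy"]]).astype(int);print(u)
np.save("w5.npy",c["img"])
cv2.imwrite("pics/w5.png",cv2.resize(c["img"][u[1]-60:u[1]+60,u[0]-70:u[0]+70],None,fx=5,fy=5,interpolation=cv2.INTER_CUBIC)[:,:,::-1])
E
```

```text
[567.87643343 100.72235676 138.12833831] [3.73277995e-04 4.84103147e-01 8.75010843e-01 1.67241531e-04] -0.5875827482137317
[318 214]
```

View pics/w5.png

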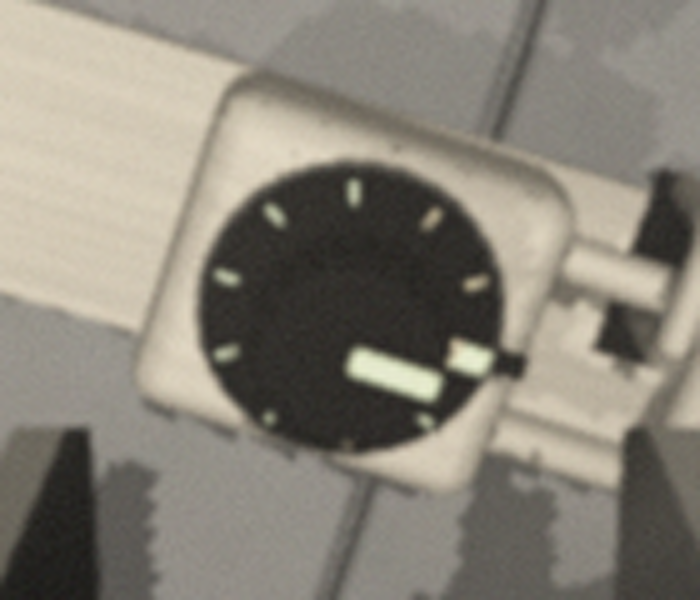

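The white pointer (470,358) sits at the black index bar (510,365). Now measure the case from the same frame and work out the grasp on its sides.

```bash
python3 - <<'E'
from h import *
c=ctrl.capture("wrist")
f=lambda u,v,z: plane(c,(248+(u+.5)/5-.5,154+(v+.5)/5-.5),z)
C=[f(*p,109.5) for p in ((235,80),(570,190),(472,492),(138,395))]
an=lambda d:np.degrees(np.arctan2(d[1],d[0]))
P=f(351,308,112.5);I=f(510,365,109.5);M=f(470,358,112.5)
print("plate",P,"case",np.mean(C,0),"yaw",an(C[1]-C[0]),an(C[2]-C[3]),an(C[0]-C[3])-90,an(C[1]-C[2])-90,"idx",an(I-P),"mark",an(M-P))
print(togo((P[0],P[1],75),-77),togo((P[0],P[1],75),103))
E
```

```text
plate [566.1856352  100.83935234 112.5       ] case [566.04066248 101.80574574 109.5       ] yaw 13.47073921192733 14.465844206572015 14.043821512150046 16.65890572605386 idx 8.803596536919255 mark 8.034230290950564
(array([ 0.07, -0.09,  6.23]), array([-1.000e-01,  0.000e+00,  1.091e+02])) (array([ 0.07, -0.09,  6.23]), array([ -0. ,  -0.1, -70.9]))
```

Emit:
step_arm:
  increments:
    - [[0.1,-0.1,0],[0,0,-10],90]
    - [[0.1,-0.1,0],[0,0,-20],90]
    - [[0.1,-0.1,0],[0,0,-30],90]
    - [[0.1,-0.1,0],[0,0,-40],90]
    - [[0.1,-0.1,0],[0,0,-50],90]
    - [[0.1,-0.1,0],[0,0,-60],90]
    - [[0.1,-0.1,0],[0,0,-70],90]
    - [[0.1,-0.1,0],[0,0,-70],90]

```text
time_s: 8.3
eef_pos: [565.9, 101.0, 136.9]
ee_rot: [-0.001, -0.104, 0.995, 0.0]
force: [1.0, 0.3, -0.6]
grip_width: 0.901
grip_force: 0.0
```

Emit:
step_arm:
  increments:
    - [[0,0,2],[0,0,0],90]
    - [[0,0,4],[0,0,0],90]
    - [[0,0,5.5],[0,0,0],90]
    - [[0,0,6.5],[0,0,0],90]
    - [[0,0,7.2],[0,0,0],90]
    - [[0,0,7.7],[0,0,0],90]
    - [[0,0,7.7],[0,0,0],80]

```text
time_s: 9.18
eef_pos: [566.4, 101.1, 61.0]
ee_rot: [-0.0, -0.105, 0.994, 0.0]
force: [-0.4, 0.3, 0.5]
grip_width: 0.801
grip_force: 0.0
```

```bash
python3 - <<'E'
from h import *
s=ctrl.sense();print(s["eef_pos"],s["force"],s["wrist_torque"],togo((566.3,101.2,61),104))
E
```

```text
[566.37041687 101.06721963  61.010091  ] [-0.40036017  0.29460168  0.4952284 ] [-0.02473721  0.02259195 -0.045113  ] (array([0.  , 0.01, 0.  ]), array([ 0. , -0. , -1.9]))
```

Emit:
step_arm:
  increments:
    - [[0,0,0],[0,0,-2],70]
    - [[0,0,0],[0,0,-2],60]
    - [[0,0,0],[0,0,-2],45]
    - [[0,0,0],[0,0,-2],45]
    - [[0,0,0],[0,0,-2],45]
    - [[0,0,0],[0,0,-2],45]
  squeeze: 50

```text
time_s: 9.93
eef_pos: [567.0, 100.9, 61.9]
ee_rot: [0.001, -0.123, 0.992, -0.0]
force: [-0.4, -1.2, 6.2]
grip_width: 0.552
grip_force: 53.4
```

Case held. Lift 1 mm to unload, then draw it back (tool +x = lock −x).

Emit:
step_arm:
  increments:
    - [[0,0,-0.1],[0,0,0],45]
    - [[0.3,0,-0.1],[0,0,0],45]
    - [[0.6,0,-0.1],[0,0,0],45]
    - [[0.9,0,-0.1],[0,0,0],45]
    - [[1.2,0,-0.1],[0,0,0],45]

```text
time_s: 10.55
eef_pos: [554.4, 98.2, 61.9]
ee_rot: [-0.0, -0.123, 0.992, 0.0]
force: [2.5, 1.4, -2.5]
grip_width: 0.549
grip_force: 52.5
```

About 3 N: the shackle is sliding. Continue.

Emit:
step_arm:
  increments:
    - [[0.3,0,0],[0,0,0],45]
    - [[0.6,0,0],[0,0,0],45]
    - [[0.8,0,0],[0,0,0],45]

```text
time_s: 10.92
eef_pos: [546.7, 96.2, 62.0]
ee_rot: [-0.0, -0.123, 0.992, 0.0]
force: [1.8, 2.8, -1.7]
grip_width: 0.552
grip_force: 52.4
```

Emit:
step_arm:
  increments:
    - [[0.1,0,0],[0,0,0],45]
    - [[0.1,0,0],[0,0,0],45]

```text
time_s: 11.18
eef_pos: [546.4, 96.1, 62.2]
ee_rot: [0.001, -0.123, 0.992, 0.0]
force: [4.2, 4.3, -5.3]
grip_width: 0.551
grip_force: 52.2
```

Emit:
step_arm:
  increments:
    - [[0.1,0,0],[0,0,0],45]
    - [[0.1,0,0],[0,0,0],45]

```text
time_s: 11.42
eef_pos: [546.3, 96.1, 62.3]
ee_rot: [0.002, -0.123, 0.992, 0.0]
force: [7.7, 3.6, -6.5]
grip_width: 0.546
grip_force: 52.1
```

Emit:
step_arm:
  increments:
    - [[0.1,0,0],[0,0,0],45]
    - [[0.1,0,0],[0,0,0],45]

```text
time_s: 11.68
eef_pos: [546.2, 96.0, 62.5]
ee_rot: [0.003, -0.122, 0.992, 0.0]
force: [13.3, 5.4, -8.1]
grip_width: 0.546
grip_force: 52.4
```

Hard stop reached (fully out). Now push forward 32.5 mm from here so the staple sits in the gap.

Emit:
step_arm:
  increments:
    - [[-0.6,0,0],[0,0,0],45]
    - [[-1.1,0,0],[0,0,0],45]
    - [[-1.7,0,0],[0,0,0],45]
    - [[-2.3,0,0],[0,0,0],45]
    - [[-2.9,0,0],[0,0,0],45]
    - [[-3.4,0,0],[0,0,0],45]
    - [[-3.4,0,0],[0,0,0],45]

```text
time_s: 12.55
eef_pos: [577.3, 103.8, 61.9]
ee_rot: [-0.0, -0.123, 0.992, 0.0]
force: [0.9, -0.2, -2.6]
grip_width: 0.548
grip_force: 53.0
```

```bash
python3 - <<'E'
from h import *
p=[]
for i in range(4): s=ctrl.sense();p.append(s["eef_pos"]);ctrl.capture("side")
print(np.mean(p,0),s["force"],np.mean(p,0)[:2]@[np.cos(.245),np.sin(.245)]-np.array([546.25,96.05])@[np.cos(.245),np.sin(.245)],togo((577.8,104,62),104))
E
```

```text
[577.03742254 103.75538521  61.99327824] [ 1.53643344 -0.45188953 -3.75774389] 31.737017663008942 (array([-0.1 ,  0.  ,  0.01]), array([ 0. , -0. ,  0.1]))
```

Emit:
step_arm:
  increments:
    - [[-0.1,0,0],[0,0,0],45]
    - [[-0.1,0,-0.3],[0,0,0],45]
    - [[-0.1,0,-0.6],[0,0,0],45]
    - [[-0.1,0,-0.9],[0,0,0],45]
    - [[-0.1,0,-1.2],[0,0,0],45]

```text
time_s: 13.38
eef_pos: [578.1, 104.0, 74.4]
ee_rot: [0.0, -0.123, 0.992, -0.0]
force: [-0.3, -0.3, -3.7]
grip_width: 0.553
grip_force: 53.0
```

Only the lock's weight is felt. Lift on.

Emit:
step_arm:
  increments:
    - [[0,0,-1],[0,0,0],45]
    - [[0,0,-2.5],[0,0,0],45]
    - [[0,0,-4.5],[0,0,0],45]
    - [[0,0,-6.5],[0,0,0],45]
    - [[0,0,-9],[0,0,0],45]
    - [[0,0,-11],[0,0,0],45]
    - [[0,0,-13],[0,0,0],45]
    - [[0,0,-13],[0,0,0],45]

```text
time_s: 14.38
eef_pos: [578.7, 104.0, 206.3]
ee_rot: [0.002, -0.123, 0.992, -0.0]
force: [0.4, -1.0, -3.6]
grip_width: 0.547
grip_force: 53.1
```

```bash
python3 - <<'E'
from h import *
s=ctrl.sense();print(s["eef_pos"],s["force"],s["grip_width"],s["grip_force"],s["ee_rot"])
# lock still in the grip, dial still at index: bright/dark pattern in the wrist view; staple region free in side view
c=ctrl.capture("wrist");T=s["eef_pos"]
def proj(p):
    k=c["extrinsics"];q=k[:3,:3].T@(np.array(p)-k[:3,3]);return (q[:2]/q[2]*c["fx"]+[c["cx"],c["cy"]]).round(1)
off=T[2]-62+88.5; g=cv2.cvtColor(c["img"],cv2.COLOR_RGB2GRAY)
a=np.radians(14)
for n,x,y,z in [("mark",18,0,25),("index",25,0,22),("plate",-17,0,25),("case+y",-23,18,22),("crown",70.5,0,11),("gap",32,14,11),("long leg",45,-14,11)]:
    u=proj(T+[x*np.cos(a)-y*np.sin(a),x*np.sin(a)+y*np.cos(a),off+z-T[2]]);i,j=u.astype(int);print(n,u,g[j-1:j+2,i-1:i+2].mean().round() if 0<=i<640 and 0<=j<400 else None)
E
```

```text
[578.69482004 104.02358022 206.26720185] [ 0.43949848 -1.03868821 -3.6239317 ] 0.546510064355479 53.08916687965393 [ 1.95467653e-03 -1.22640502e-01  9.92449195e-01 -2.84431575e-04]
mark [320.  315.4] 139.0
index [319.9 324.1] 142.0
plate [320.1 243.3] 167.0
case+y [363.2 227. ] 213.0
crown [319.7 382.1] 42.0
gap [347.8 321.2] 191.0
long leg [292.5 342.7] 135.0
```

Check levelness: locate the dial's dark disk and compare with where it should be in a level grasp.

```bash
python3 - <<'E'
from h import *
c=ctrl.capture("wrist");g=cv2.cvtColor(c["img"],cv2.COLOR_RGB2GRAY)
for r in range(190,390,8): print(r,g[r,250:392:6])
d=ctrl.capture("side");k=d["extrinsics"];q=k[:3,:3].T@(np.array([578.7,104,232.5])-k[:3,3]);print((q[:2]/q[2]*d["fx"]+[d["cx"],d["cy"]]))
E
```

```text
190 [ 97 100  99 103 154 156 157 160 221 219 218 222 223 218 225 219 163 162
 162 163 160 160 162 158]
198 [ 98  97 100 103 156 158 158 162 224 220 219 222 222 220 224 219 163 160
 163 165 164 162 161 161]
206 [ 95  96  99 103 157 156 160 157 220 218 219 222 223 219 227 217 161 164
 161 165 160 158 162 161]
214 [100 100 102 135  94 110 112 108 110 113 111 115 112 107 111 109 108 108
 114 106 158 162 162 159]
222 [109 100 114 143 186 190 184 191 188 194 189 188 187 189 189 180 189 180
 184 184 159 158 162 160]
230 [156 157 157 180 216 221 220 218 222 223 222 214 215 217 218 216 221 218
 218 221 198 158 159 160]
238 [129  97 133 181 221 222 222 192  71  46  50  53  53  51  52  89 210 220
 224 221 194 136 143 154]
246 [151  85  82 167 186 156  61  72  48  47  49  45  51  56  55  50  71  85
 224 218 187  95 104 151]
254 [ 86  85  37 114 149  49  40  41  40  41  41  45  44  49  46  57  57  56
  70 140 111  70 101 108]
262 [ 87  71  37 105  67  38  40  40  41  39  39  38  46  47  48  53  60  63
  70  85 101  76  92 105]
270 [ 86  39  36  99  39  56  39  38  38  37  42  44  48  50  50  54  
[... 652 characters left out ...]
32 148 190 205 227 226 185 188 221 220 220 221 219
 219 219 220 216  68  62]
334 [ 39  36 235 234 233 231 144 188 208 226 227 224 222 221 220 117 136 191
 218 221 220 221  65  65]
342 [ 36  38 155 137 140 138  82 142 197 227 225 225 221 222 222 121 139 110
 135 133 130 130  61  60]
350 [38 35 37 41 46 44 51 57 61 65 66 69 77 74 73 70 71 67 69 71 66 59 57 52]
358 [35 37 37 38 43 46 51 51 56 61 65 65 70 67 69 69 67 63 66 59 55 47 46 44]
366 [34 31 35 41 39 44 46 49 53 57 56 62 62 63 60 59 58 57 52 50 47 43 37 39]
374 [25 31 32 36 41 36 42 45 45 49 48 53 51 49 50 48 51 45 40 39 39 32 32 27]
382 [30 31 34 32 36 35 36 38 42 43 41 43 40 41 38 36 39 37 35 35 31 24 29 23]
[333.72057867 135.19965048]
```

```bash
python3 - <<'E'
from h import *
c=ctrl.capture("wrist");s=ctrl.sense();T=s["eef_pos"];k=c["extrinsics"];a=np.radians(14)
def proj(p):
    q=k[:3,:3].T@(np.array(p)-k[:3,3]);return (q[:2]/q[2]*c["fx"]+[c["cx"],c["cy"]]).round(1)
for t in (-5,0,5):
  out=[]
  for x,z in [(-26,22),(-26,0),(-20,25),(20,25)]:
    r=R.from_rotvec([0,0,a])*R.from_euler('y',t,degrees=True);out.append(proj(T+[0,0,26.5+15]+r.apply([x,0,z-15]))[1])
  print(t,out)
E
```

```text
-5 [np.float64(216.4), np.float64(205.0), np.float64(232.2), np.float64(319.3)]
0 [np.float64(219.4), np.float64(203.6), np.float64(235.7), np.float64(318.6)]
5 [np.float64(222.9), np.float64(202.6), np.float64(239.5), np.float64(317.5)]
```

Level within a couple of degrees, pointer at the index, underside about 145 mm above the lid. Hand in.

```bash
python3 -c "
from rig import ctrl
print(ctrl.finish_job())"
```

```text
the job is handed in; nothing more can be done
None
```

I dialled the padlock to its index mark, drew the shackle open, worked the lock off the staple and handed the job in at about 15 s. By my measurements it was then held level, dial up, about 145 mm above the lid. I did not check the bystanders afterwards, but felt no unexpected contact.

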